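# Start up the reflux bench in order

### The job

Start up this lab bench in its safe order: with a fingertip, lightly press in the round key of the fume extractor, then the square key of the circulating pump, and last the long bar key of the magnetic stirrer, each far enough to stay in. Do not press a key before its turn, leave the stirrer's small round key alone, and do not shift the beaker, vial, weight or flask.

Things in the scene. Friction and masses are not known exactly. Their poses are not given: they have to be found in the camera images.
- extractor: Fume extractor: fixed flat white box, 205 mm deep, 150 mm wide, its top 60 mm above the bench, with a round fan grille (120 mm across, up to 71 mm high) behind its single round key. Origin on the bench directly under the key; its x axis points from the key to the grille (roughly away from the robot), z up. The box reaches 40 mm in front of the origin and 165 mm behind it (with the duct stub 193 mm).
- extractor_key_top (a point): Centre of the top face of the extractor's round metal key (36 mm across); 74 mm above the bench when out. Moves down with the key.
- extractor_key (a joint): How far the extractor's round key is pressed in (m), 0 = out. The key slides straight down, up to 10 mm, against a steady drag of about 3 N (no spring) and stays where it is left. It counts as on once it is 3 mm or more in; about 6 mm in is ideal, and at 10 mm it meets a hard stop. Pushing any machine with more than 20 N is too hard.
- pump: Circulating pump: fixed white box, 185 mm deep, 130 mm wide, its top 60 mm above the bench, with a lying steel motor with black head (top 102 mm high, from 58 to 126 mm behind the origin) and an upright brass barb (125 mm high, 92 mm behind the origin and 34 mm to its +y side) behind its single square key. Origin on the bench directly under the key; its x axis points from the key to the motor, z up. The box reaches 40 mm in front of the origin and 145 mm behind it.
- pump_key_top (a point): Centre of the top face of the pump's square metal key (34 x 34 mm); 74 mm above the bench when out. Moves down with the key.
- pump_key (a joint): How far the pump's square key is pressed in (m), 0 = out. Same drag and travel as the extractor's key: 10 mm travel, about 3 N, stays where left, on from 3 mm, ideal about 6 mm.
- stirrer: Magnetic stirrer: fixed white box, 250 mm deep, 160 mm wide, its top 60 mm above the bench, with a round white plate (140 mm across, top 80 mm high, centred 132 mm behind the origin) that carries the beaker, and two keys in front of it. Origin on the bench midway across the box, in line with the keys; its x axis points from the keys to the plate, y to the robot's left, z up. The box reaches 45 mm in front of the origin and 205 mm behind it.
- stirrer_key_top (a point): Centre of the top face of the stirrer's long bar key (metal, 22 mm along the stirrer's x by 54 mm along its y), on the left of the two keys, 36 mm to the +y side of the origin; 74 mm above the bench when out. Moves down with the key.
- stirrer_key (a joint): How far the stirrer's long bar key is pressed in (m), 0 = out. Same drag and travel as the extractor's key: 10 mm travel, about 3 N, stays where left, on from 3 mm, ideal about 6 mm.
- small_key_top (a point): Centre of the top face of the stirrer's small round metal key (24 mm across), on the right, 48 mm to the -y side of the stirrer's origin and 84 mm from the bar key's centre; 74 mm above the bench. Not to be pressed.
- small_key (a joint): How far the stirrer's small round key is pressed in (m), 0 = out. To be left out; it is as easy to push in as the others.
- beaker_mid (a point): Middle (half-way up) of the loose glass beaker, 64 mm across and 75 mm tall, standing on the stirrer's plate (its rim 155 mm above the bench). Leave it.
- vial_mid (a point): Middle of the loose amber vial, 36 mm across and 65 mm tall, standing on the bench on the robot's side of the machines. Leave it.
- weight_mid (a point): Middle of the loose steel knobbed weight, 36 mm across and 56 mm tall, standing on the bench on the robot's side of the machines. Leave it.
- flask_mid (a point): Middle of the loose conical flask, 76 mm across and 114 mm tall, standing on the bench to the left of the machines. Leave it.
Things that resemble listed ones, but are neither listed nor needed, are in the scene too. Leave any brown or red look-alike of the part that bears weight_mid alone.

How it is judged:
By the outcome, as a careful person would: the job done as asked, in the order asked, and still so for the second after the job is handed in, with the robot touching nothing.
It also fails if it takes over 54 s, if anything falls off the work surface, if the arm or the gripper's body presses on something with over 40 N, if the wrist force passes 120 N, or if a joint passes its speed limit or range.

### The arm

A 6-joint arm with a two-finger parallel gripper is mounted at the origin on the work surface. World frame = base frame: x ahead of the robot, y to its left, z up, the work surface at z = 0. Lengths are in m, angles in rad, forces in N, time in s.
With the tool pointing down it reaches from about 0.375 to 0.975 m from the base axis. Payload 3.8 kg.
Tool frame: the origin (TCP) lies between the finger pads; the fingertips stand 22 mm ahead of it and the grasp point (between the pads) lies 3 mm ahead of it (bot.nose_length is the distance from the TCP to the fingertips, in m); z points along the fingers, y is the direction in which the jaws open and shut (so a half turn about z gives the same grasp; the last joint's range is limited). The gripper opens to 88 mm and grips with 3 to 60 N. Pads are 18 mm wide; open, the fingers measure 123 mm over their backs; the gripper's body (75 mm by 187 mm) begins 45 mm behind the grasp point.
Start: joints at [-1.368, 0.264, 1.604, -0, 1.274, -0.037], TCP at [0.16, -0.656, 0.261] pointing down, gripper open.
Joint ranges: [-2.63, 2.63], [-0.94, 2.18], [0.31, 2.57], [-1.31, 4.45], [0, 2.66], [-2.55, 2.55]. Speed limits (rad/s): [2.57, 2.57, 3.14, 3.14, 3.14, 3.14].

### API

Orientations are given as a unit quaternion [x, y, z, w].
In Python, from cell import monitor, viewer, order, bot gives the robot as it stands.
- The arm moves only by the shell command python3 -m jog 'ROWS' [FORCE]. ROWS is text: rows parted by semicolons, each of 7 numbers parted by spaces: the turn, a rotation vector about the world's x, y, z in degrees, then the shift along the world's x, y, z in mm, then the finger opening in mm, from 0 to 88.1. In form: ax ay az tx ty tz grip; .... A call has 1 to 20 rows; each row shifts and turns the pose as measured when the row begins; what a row does not reach is not made up. A row lasts 1/8 s, in which the tool goes at most 62.5 mm and 10.7 degrees, less where a joint would pass 70% of its speed; a pose out of reach is approached as far as the arm can. A call is refused whole if a number of a shift passes 62.5 or a number of a turn 10.7, either way. A call with a gripper value outside its range is refused whole. The fingers move at their own pace and stop on an object; FORCE is the grip in N (left out, the last holds). Time passes only in rows, so rows that do not move let the fingers close. It gives the time, the measured TCP pose, the force and the opening at its end, in the units of the state.
- monitor.observe(): the state, without advancing time (a new reading comes with each control period).
- viewer.capture(name): name is "scene" or "top" or "wrist"; returns a dict with "color" (420x560x3 uint8, red, green, blue), "range_z" (420x560 float32, m along the optical axis (not along the pixel's ray), 0 where there is no reading), "fx", "fy", "cx", "cy" (pixels), "k1" (the pictures are not rectified: a ray, as slopes to the right and down, at radius r is drawn at 1 + k1 r^2 times it, then the intrinsics apply), "rvec" (rotation vector, rad) and "tvec" (3), from world to camera coordinates, as OpenCV has them. Camera axes: x right, y down, z forward; pixel columns grow to the right and rows downward; lengths in m; the calibration is good to about 2 mm. A picture is of the moment at which its call begins.
- order.sign_off(): hands the job in, once; it reports no verdict.
The state is a dict: "clock": time; "q": joint angles; "dq": joint speeds; "joint_efforts": joint torques, N m; "ee_pos": TCP position; "orientation": TCP orientation; "wrist_force": force on the tool from outside, world axes, zero at the start; "ft_torque": the same for the moment, N m; "finger_gap": finger opening in m.
Only numpy, scipy, OpenCV 4.12 (cv2) and the standard library are available. Lean on these libraries where they do the work, as an engineer would, in place of code of your own. Each camera call takes 0.05 s, during which the arm holds its last target.

## Working session

There is one attempt and no reset: what is moved stays moved. The work goes in short steps, Python scripts to look and compute and a shell command to move; the robot and the scene stay as the last step left them, time stands still between calls to the robot, and variables do not carry over. Pictures are saved under pics/ and viewed, and the job is handed in when it is done.

```bash
ls; mkdir -p pics
cat > h.py <<'E'
import numpy as np, cv2, pickle
from cell import monitor, viewer, order, bot
def cap(n):
    c=viewer.capture(n); pickle.dump(c,open(f'{n}.pkl','wb')); return c
def load(n): return pickle.load(open(f'{n}.pkl','rb'))
def ray(c,u,v):
    x=(u-c['cx'])/c['fx']; y=(v-c['cy'])/c['fy']
    a,b=x,y
    for _ in range(20):
        r2=a*a+b*b; a=x/(1+c['k1']*r2); b=y/(1+c['k1']*r2)
    return np.array([a,b,1.])
def atz(c,u,v,z):
    R,_=cv2.Rodrigues(np.array(c['rvec'],float)); t=np.array(c['tvec'],float).ravel()
    o=-R.T@t; d=R.T@ray(c,u,v); return o+d*(z-o[2])/d[2]
def atd(c,u,v):
    R,_=cv2.Rodrigues(np.array(c['rvec'],float)); t=np.array(c['tvec'],float).ravel()
    z=np.median([q for q in c['range_z'][int(v)-1:int(v)+2,int(u)-1:int(u)+2].ravel() if q>0] or [0])
    return R.T@(ray(c,u,v)*z-t)
E
python3 - <<'E'
from h import *
for n in ['scene','top','wrist']:
    c=cap(n); cv2.imwrite(f'pics/{n}0.png',c['color'][:,:,::-1])
print(monitor.observe())
E
```

```text
pics
{'clock': 0.15, 'q': array([-1.36789946e+00,  2.64588853e-01,  1.60502546e+00, -4.08132523e-05,
        1.27369358e+00, -3.69233479e-02]), 'dq': array([ 1.38940167e-03, -1.59007906e-03, -2.55816006e-03, -6.11852572e-05,
        8.75775075e-04, -2.15431623e-04]), 'joint_efforts': array([ 5.02295425e-04, -5.02847636e+01, -3.57469368e+01,  7.29861343e-02,
        2.50077294e-02, -1.00731493e-04]), 'ee_pos': array([ 0.16020231, -0.65520347,  0.2596869 ]), 'orientation': array([ 9.92818311e-01,  1.19628867e-01, -9.05298619e-05, -8.53052725e-04]), 'wrist_force': array([-0.52232374, -0.66077904, -0.45775567]), 'ft_torque': array([-0.00402946,  0.03166931, -0.03979166]), 'finger_gap': 0.08797327813240213}
```

View pics/scene0.png

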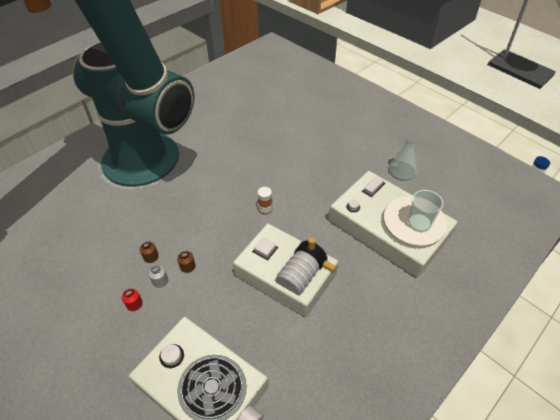

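View pics/top0.png

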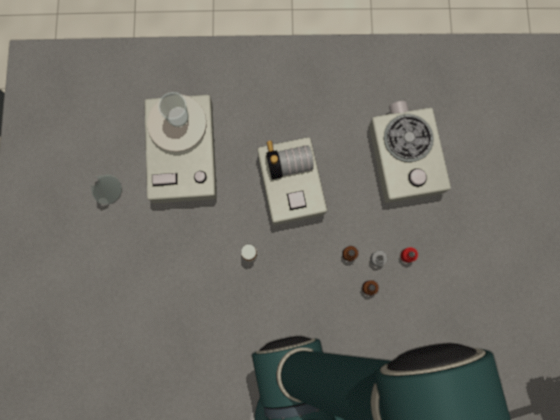

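View pics/wrist0.png

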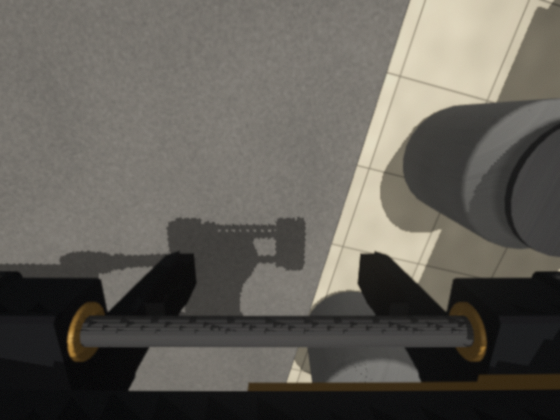

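The top view looks along world x (up) and y (left). The candidate keys are: extractor's round key at (418,177), pump's square key at (297,200), stirrer's bar key at (165,179), and the stirrer's small round key at (200,176), which I must leave alone. The loose parts are the vial at (248,254), the steel weight at (379,259) with brown and red look-alikes around it, and the flask at (106,190). I'll check the keys in a close crop.

Run:
```python
from h import *
c=load('top'); im=c['color'][:,:,::-1]
s=lambda u,v:cv2.resize(im[v-25:v+25,u-32:u+33],None,fx=6,fy=6,interpolation=cv2.INTER_CUBIC)
a=np.vstack([np.hstack([s(418,177),s(297,200)]),np.hstack([s(180,178),s(379,260)])]); print(a.shape)
cv2.imwrite('pics/crop0.png',a)
for n,u,v in [('ext',418,177),('pump',297,200),('bar',165,179),('small',200,176)]:
    print(n,atz(c,u,v,.074).round(4),atd(c,u,v).round(4))
c=load('scene')
for n,u,v in [('ext',171,355),('pump',265,248),('bar',373,187),('small',353,206)]:
    print(n,atz(c,u,v,.074).round(4),atd(c,u,v).round(4))
```

```text
(600, 780, 3)
ext [ 0.5461 -0.2798  0.074 ] [ 0.5463 -0.2801  0.0732]
pump [0.4949 0.0022 0.074 ] [0.4948 0.0023 0.0745]
bar [0.5481 0.3083 0.074 ] [0.5481 0.3083 0.0741]
small [0.5542 0.2267 0.074 ] [0.5544 0.2268 0.0733]
ext [ 0.5539 -0.2812  0.074 ] [ 0.5544 -0.2813  0.0752]
pump [5.034e-01 2.000e-04 7.400e-02] [ 5.037e-01 -1.000e-04  7.460e-02]
bar [0.5571 0.3008 0.074 ] [0.5572 0.3006 0.0743]
small [0.5609 0.2212 0.074 ] [0.56   0.2228 0.072 ]
```

View pics/crop0.png

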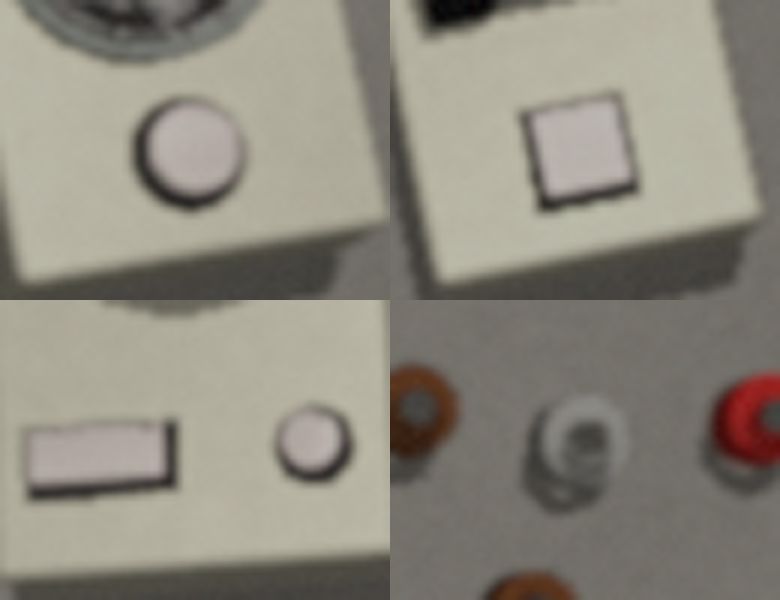

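The crop confirms the choice: big round, square and bar keys, with the small round key to the right of the bar. The top and scene estimates differ by about 8 mm, so I'll refine the scene pixels.

Run:
```python
from h import *
c=load('scene'); im=c['color'][:,:,::-1]
s=lambda u,v:cv2.resize(im[v-20:v+20,u-26:u+26],None,fx=7,fy=7,interpolation=cv2.INTER_CUBIC)
a=np.vstack([np.hstack([s(171,355),s(265,248)]),np.hstack([s(363,197),s(158,272)])]); print(a.shape)
cv2.imwrite('pics/crop1.png',a)
for n in ['top','scene']:
    c=load(n);R,_=cv2.Rodrigues(np.array(c['rvec']));print(n,(-R.T@np.array(c['tvec']).ravel()).round(3),c['fx'],c['k1'])
```

```text
(560, 728, 3)
top [0.274 0.057 1.27 ] 527.8755373050873 -0.036901934739759674
scene [ 0.911 -0.356  0.836] 443.82899669993435 -0.09255211024029009
```

View pics/crop1.png

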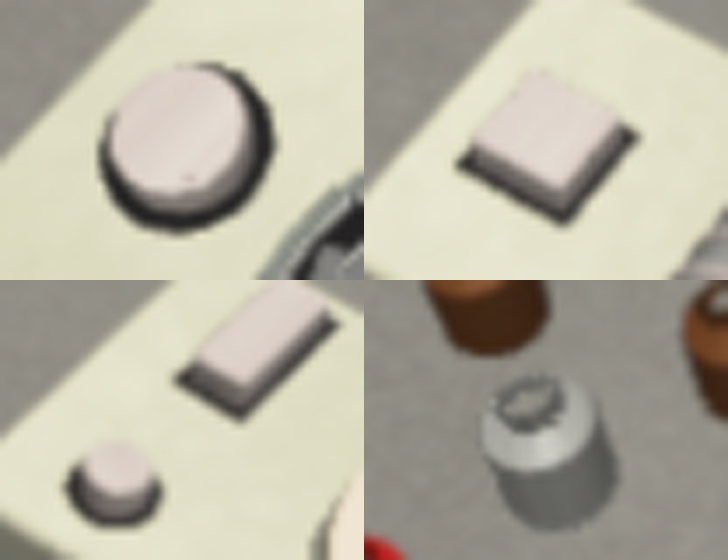

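The scene crop shows key top centres at about (170.7,353.3) for the extractor, (265.6,246.3) for the pump and (353.7,203.7) for the small key.

Run:
```python
from h import *
c=load('scene')
for n,u,v in [('ext',170.7,353.3),('pump',265.6,246.3),('small',353.7,203.7),('bar?',373,185.5)]:
    print(n,atz(c,u,v,.074).round(4))
c=load('top')
for n,u,v in [('ext',418.3,176.3),('pump',296.8,199.5),('bar',164,178.6),('small',199.7,175.9),('weight',379,257),('vial',248,253),('barb',270,147),('flask',106,190),('beaker',175,107)]:
    print(n,atz(c,u,v,.125 if n=='barb' else .074).round(4))
```

```text
ext [ 0.5509 -0.2796  0.074 ]
pump [0.5012 0.0041 0.074 ]
small [0.5577 0.2278 0.074 ]
bar? [0.5541 0.3047 0.074 ]
ext [ 0.5478 -0.2806  0.074 ]
pump [0.4961 0.0027 0.074 ]
bar [0.5491 0.3107 0.074 ]
small [0.5545 0.2274 0.074 ]
weight [ 0.3617 -0.181   0.074 ]
vial [0.374  0.1155 0.074 ]
barb [0.6072 0.0629 0.125 ]
flask [0.5236 0.4457 0.074 ]
beaker [0.7237 0.2888 0.074 ]
```

```bash
python3 -m jog '0 0 0 43 41 0 0; 0 0 0 43 41 0 0; 0 0 0 43 41 0 0; 0 0 0 43 41 0 0; 0 0 0 43 41 0 0; 0 0 0 43 41 0 0; 0 0 0 43 41 0 0; 0 0 0 43 41 0 0; 0 0 0 20 20 0 0; 0 0 0 0 0 0 0; 0 0 0 0 0 0 0' 5
python3 - <<'E'
from h import *
s=monitor.observe(); print(s['ee_pos'],s['orientation'],s['wrist_force'],s['finger_gap'],s['clock'],bot.nose_length)
c=cap('wrist'); cv2.imwrite('pics/wrist1.png',c['color'][:,:,::-1])
c2=cap('scene'); cv2.imwrite('pics/scene1.png',c2['color'][:,:,::-1])
R,_=cv2.Rodrigues(np.array(c['rvec']));print((-R.T@np.array(c['tvec']).ravel()).round(3))
E
```

```text
clock: 1.52
ee_pos: [0.5308, -0.2942, 0.2554]
orientation: [0.993, 0.118, -0.001, -0.002]
wrist_force: [0.1, 0.5, 0.3]
finger_gap: 0.0003
[ 0.53080731 -0.29417688  0.25535072] [ 0.99297252  0.11831339 -0.00136874 -0.00237623] [0.14409679 0.48848804 0.33740988] 0.00031184584721916716 1.525 0.022
[ 0.607 -0.276  0.379]
```

View pics/wrist1.png

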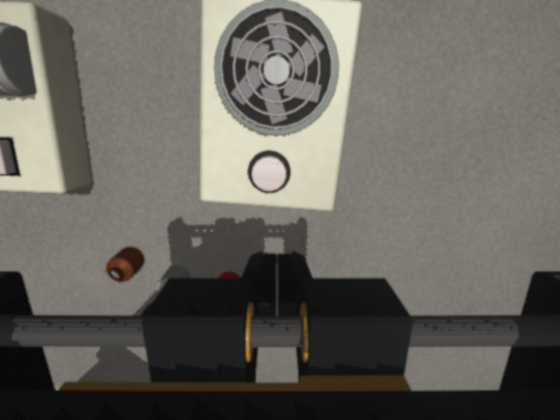

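View pics/scene1.png

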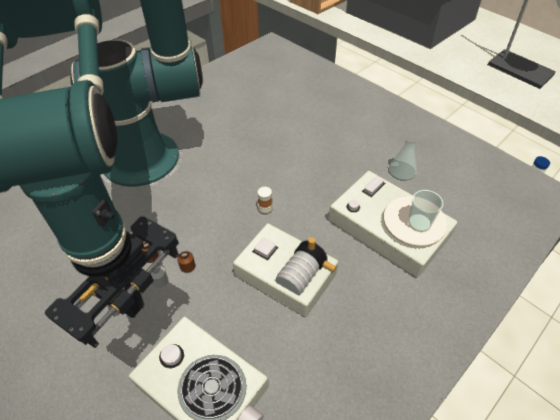

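The wrist picture shows the extractor's round key at (269,172), not pressed, with the closed fingers at about (277,260). The scene view shows nothing disturbed.

Run:
```python
from h import *
c=load('wrist'); print(atz(c,269,172,.074), atd(c,269,172))
```

```text
[ 0.55257192 -0.27954847  0.074     ] [ 0.55255148 -0.27954973  0.07388528]
```

```bash
python3 -m jog '0 0 0 19 14 -20 0; 0 0 0 0 0 -50 0; 0 0 0 0 0 -50 0; 0 0 0 0 0 -18 0; 0 0 0 0 0 0 0; 0 0 0 0 0 0 0'
python3 - <<'E'
from h import *
s=monitor.observe(); print(s['ee_pos'],s['wrist_force'])
c=cap('wrist'); cv2.imwrite('pics/wrist2.png',c['color'][:,:,::-1])
c2=cap('scene'); cv2.imwrite('pics/scene2.png',cv2.resize(c2['color'][280:420,60:270,::-1],None,fx=3,fy=3))
E
```

```text
clock: 2.38
ee_pos: [0.5506, -0.2822, 0.1134]
orientation: [0.993, 0.114, 0.001, -0.002]
wrist_force: [-0.3, -0.3, 0.0]
finger_gap: 0.0005
[ 0.55056384 -0.28217412  0.11342958] [-0.27609168 -0.26384393  0.03713639]
```

View pics/scene2.png

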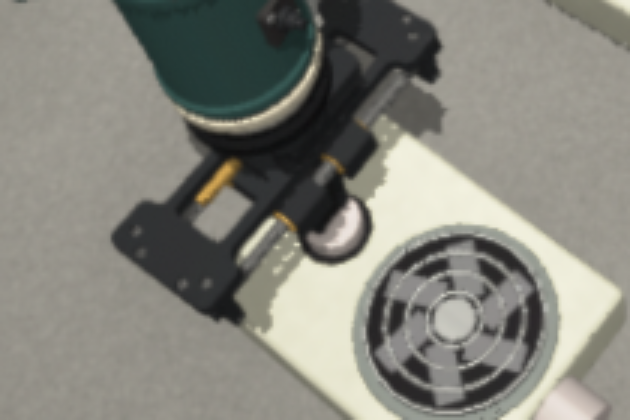

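The closed fingertips are above the round key at about (340,225) in the crop. Now lowering towards contact.

```bash
python3 -m jog '0 0 0 0 2 -10 0; 0 0 0 0 0 -5 0; 0 0 0 0 0 0 0'; python3 -m jog '0 0 0 0 0 -2 0; 0 0 0 0 0 0 0'
```

```text
clock: 2.85
ee_pos: [0.5527, -0.2812, 0.1014]
orientation: [0.993, 0.114, 0.003, 0.0]
wrist_force: [-0.4, -0.6, -0.0]
finger_gap: 0.0002
clock: 3.1
ee_pos: [0.5527, -0.2812, 0.0994]
orientation: [0.993, 0.114, 0.003, 0.0]
wrist_force: [-0.4, 0.7, 0.2]
finger_gap: 0.0005
```

```bash
python3 -m jog '0 0 0 0 0 -2 0';python3 -m jog '0 0 0 0 0 -2 0';python3 -m jog '0 0 0 0 0 -2 0'
```

```text
clock: 3.22
ee_pos: [0.5529, -0.2814, 0.0976]
orientation: [0.993, 0.114, 0.004, 0.001]
wrist_force: [-0.1, -0.3, 0.2]
finger_gap: 0.0007
clock: 3.35
ee_pos: [0.5529, -0.2814, 0.0957]
orientation: [0.993, 0.114, 0.004, 0.0]
wrist_force: [-1.6, 0.8, 2.6]
finger_gap: 0.0004
clock: 3.48
ee_pos: [0.5529, -0.2814, 0.094]
orientation: [0.993, 0.114, 0.004, 0.0]
wrist_force: [-1.4, 0.6, 2.8]
finger_gap: 0.0005
```

```bash
python3 -m jog '0 0 0 0 0 -2 0; 0 0 0 0 0 -2 0; 0 0 0 0 0 0 0'; python3 -m jog '0 0 0 0 0 15 0; 0 0 0 0 0 40 0; 0 0 0 -5 25 40 0; 0 0 0 -8 40 30 0; 0 0 0 -8 40 0 0;0 0 0 -8 40 0 0;0 0 0 -8 40 0 0; 0 0 0 -8 40 0 0; 0 0 0 -8 40 0 0; 0 0 0 0 15 0 0; 0 0 0 0 0 0 0;0 0 0 0 0 0 0'
python3 - <<'E'
from h import *
c=cap('wrist'); cv2.imwrite('pics/wrist3.png',c['color'][:,:,::-1])
c2=cap('scene'); cv2.imwrite('pics/scene3.png',c2['color'][:,:,::-1]); 
print(atd(c2,170.7,354), monitor.observe()['orientation'])
E
```

```text
clock: 3.85
ee_pos: [0.5529, -0.2814, 0.0899]
orientation: [0.993, 0.114, 0.004, 0.0]
wrist_force: [-0.9, 0.3, 1.5]
finger_gap: 0.0002
clock: 5.35
ee_pos: [0.5016, 0.0042, 0.2291]
orientation: [0.994, 0.113, 0.012, 0.003]
wrist_force: [0.2, -0.3, -0.2]
finger_gap: 0.0004
[ 0.54977205 -0.27996889  0.06932921] [0.99356066 0.11262908 0.01194311 0.00304435]
```

View pics/wrist3.png

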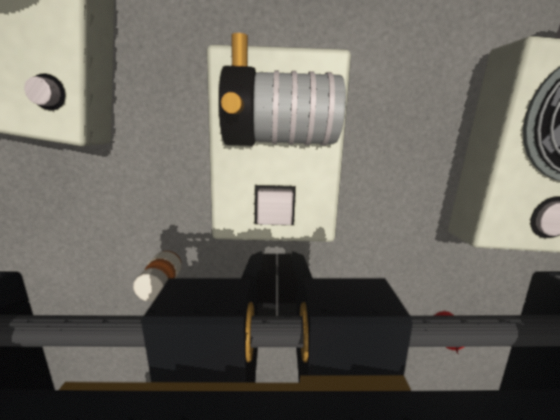

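View pics/scene3.png

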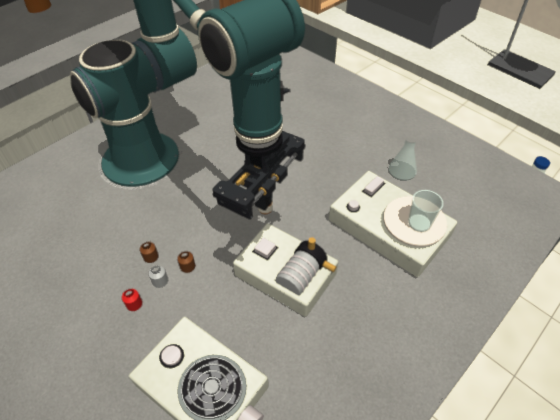

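The extractor key now sits at about 69 mm, so it is in. In the wrist view the pump's square key is at (274,208), and its edges line up with the tool. Measuring it and the tool's tilt.

Run:
```python
from h import *
from scipy.spatial.transform import Rotation as R
c=load('wrist'); print(atz(c,274.5,208,.074), atd(c,274,208), atd(c,552,219))
s=monitor.observe(); M=R.from_quat(s['orientation']); print(M.as_matrix().round(3)); z=M.as_matrix()[:,2]
print('corr deg',np.degrees(np.cross(z,[0,0,-1])).round(2), s['ee_pos'])
```

```text
[0.49964289 0.00488107 0.074     ] [0.49936643 0.00531195 0.07336339] [ 0.54886928 -0.27321575  0.06659283]
[[ 0.974  0.224  0.024]
 [ 0.224 -0.975 -0.003]
 [ 0.023  0.009 -1.   ]]
corr deg [0.19 1.4  0.  ] [0.50153297 0.00398365 0.22886885]
```

```bash
python3 -m jog '0 1.4 0 -2 0 -30 0; 0 0 0 0 0 -45 0; 0 0 0 0 0 -40 0; 0 0 0 0 0 -8 0; 0 0 0 0 0 0 0; 0 0 0 0 0 0 0'
python3 - <<'E'
from h import *
c2=cap('scene'); cv2.imwrite('pics/scene4.png',cv2.resize(c2['color'][170:310,170:380,::-1],None,fx=3,fy=3))
E
```

```text
clock: 6.2
ee_pos: [0.5032, -0.0012, 0.1063]
orientation: [0.994, 0.109, 0.003, 0.003]
wrist_force: [0.3, 0.6, -0.3]
finger_gap: 0.0008
```

View pics/scene4.png

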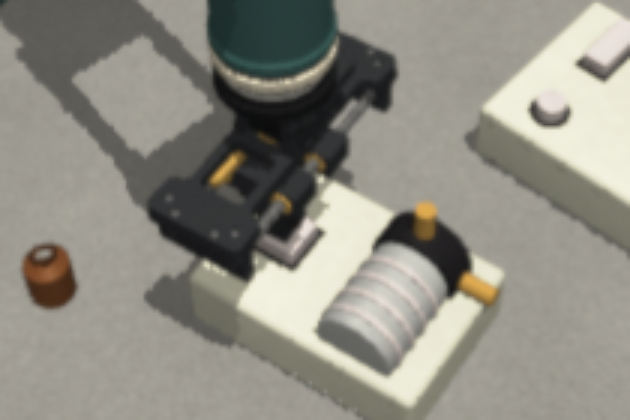

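The fingers are over the square key at about (290,240) in the crop, with clearance to the motor. I'll nudge −4, +5 mm and lower.

```bash
python3 -m jog '0 0 0 -4 5 -4 0; 0 0 0 0 0 0 0';python3 -m jog '0 0 0 0 0 -3 0';python3 -m jog '0 0 0 0 0 -2 0';python3 -m jog '0 0 0 0 0 -2 0'
```

```text
clock: 6.5
ee_pos: [0.5009, 0.0041, 0.1047]
orientation: [0.994, 0.109, 0.005, 0.003]
wrist_force: [0.1, -0.9, -0.7]
finger_gap: 0.0005
clock: 6.62
ee_pos: [0.5015, 0.0043, 0.1024]
orientation: [0.994, 0.109, 0.006, 0.003]
wrist_force: [0.1, -1.1, -0.2]
finger_gap: 0.0005
clock: 6.75
ee_pos: [0.5014, 0.0044, 0.1003]
orientation: [0.994, 0.109, 0.006, 0.003]
wrist_force: [0.1, 0.2, 0.1]
finger_gap: 0.0005
clock: 6.88
ee_pos: [0.5014, 0.0044, 0.0981]
orientation: [0.994, 0.109, 0.006, 0.003]
wrist_force: [0.3, 0.0, 0.2]
finger_gap: 0.0003
```

```bash
python3 -m jog '0 0 0 0 0 -2 0';python3 -m jog '0 0 0 0 0 -2 0';python3 -m jog '0 0 0 0 0 -2 0';python3 -m jog '0 0 0 0 0 -2 0; 0 0 0 0 0 0 0'
```

```text
clock: 7.0
ee_pos: [0.5014, 0.0044, 0.096]
orientation: [0.994, 0.109, 0.006, 0.003]
wrist_force: [-0.3, -0.2, 2.4]
finger_gap: 0.0005
clock: 7.12
ee_pos: [0.5014, 0.0044, 0.0941]
orientation: [0.994, 0.109, 0.006, 0.003]
wrist_force: [-1.5, 0.6, 2.9]
finger_gap: 0.0009
clock: 7.25
ee_pos: [0.5014, 0.0044, 0.0921]
orientation: [0.994, 0.109, 0.006, 0.003]
wrist_force: [-0.9, 0.7, 3.1]
finger_gap: 0.0005
clock: 7.5
ee_pos: [0.5014, 0.0044, 0.0899]
orientation: [0.994, 0.109, 0.006, 0.003]
wrist_force: [-1.2, 0.8, 1.6]
finger_gap: 0.0007
```

```bash
python3 -m jog '0 0 0 0 0 15 0; 0 0 0 0 0 40 0; 0 0 0 0 10 45 0; 0 0 -3 4 40 35 0; 0 0 -3 5 42 0 0;0 0 -3 5 42 0 0;0 0 0 5 42 0 0; 0 0 0 5 42 0 0; 0 0 0 5 42 0 0; 0 0 0 5 35 0 0; 0 0 0 0 0 0 0;0 0 0 0 0 0 0'
python3 - <<'E'
from h import *
from scipy.spatial.transform import Rotation as R
c=cap('wrist'); cv2.imwrite('pics/wrist5.png',c['color'][:,:,::-1])
c2=cap('scene'); cv2.imwrite('pics/scene5.png',c2['color'][:,:,::-1]); 
print(atd(c2,170.7,354),atd(c2,265.6,248))
M=R.from_quat(monitor.observe()['orientation']).as_matrix(); print('corr',np.degrees(np.cross(M[:,2],[0,0,-1])).round(2),'yaw',np.degrees(np.arctan2(M[1,0],M[0,0])))
E
```

```text
clock: 9.0
ee_pos: [0.5371, 0.3087, 0.241]
orientation: [1.0, 0.027, 0.013, 0.001]
wrist_force: [-0.3, 0.7, 0.6]
finger_gap: 0.0003
[ 0.54920957 -0.27984983  0.06813467] [0.50028964 0.0046261  0.06641952]
corr [0.09 1.45 0.  ] yaw 3.059854095170598
```

View pics/wrist5.png

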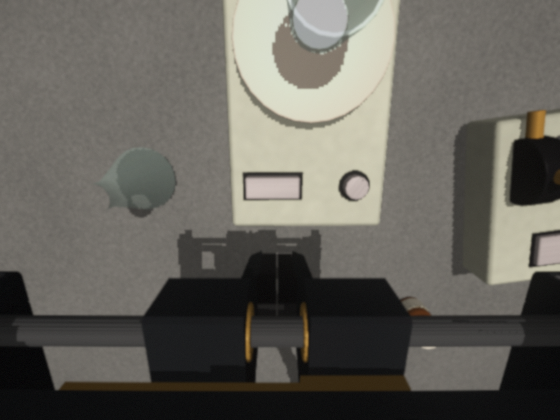

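View pics/scene5.png

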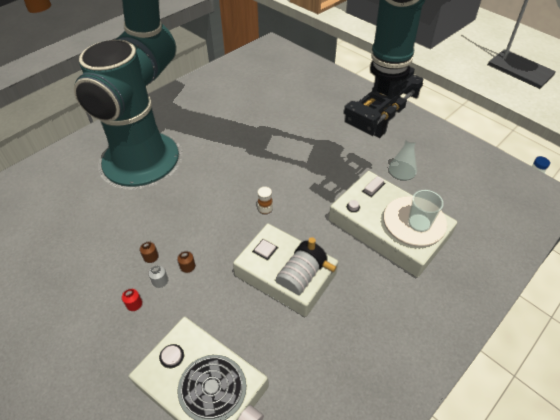

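The pump key is in at about 67 mm. In the wrist view the stirrer bar key is at (273,187) and the small round key at (355,186). The bar lines up with the tool.

```bash
python3 - <<'E'
from h import *
c=load('wrist'); print(atz(c,273,187,.074), atd(c,273,187), atz(c,355.5,186,.074)); print('flask',atd(c,145,180))
E
python3 -m jog '0 1.4 0 8 0 -30 0; 0 0 0 0 0 -45 0; 0 0 0 0 0 -40 0; 0 0 0 0 0 -12 0; 0 0 0 0 0 0 0; 0 0 0 0 0 0 0'
python3 - <<'E'
from h import *
c2=cap('scene'); cv2.imwrite('pics/scene6.png',cv2.resize(c2['color'][110:250,290:500,::-1],None,fx=3,fy=3))
E
```

```text
[0.55351658 0.31315699 0.074     ] [0.55340745 0.3131564  0.07345114] [0.55883487 0.23207149 0.074     ]
flask [0.54972377 0.44769241 0.05289988]
clock: 9.85
ee_pos: [0.5481, 0.3032, 0.1165]
orientation: [1.0, 0.023, 0.004, -0.0]
wrist_force: [0.6, -0.4, 0.2]
finger_gap: 0.0005
```

View pics/scene6.png

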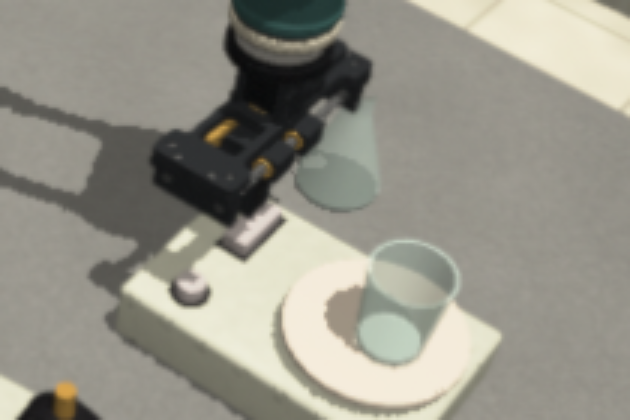

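The fingers are over the bar key at about (255,225) in the crop, clear of the flask, beaker and small key. Correcting by +4, +8 mm and pressing.

```bash
python3 -m jog '0 0 0 4 8 -8 0; 0 0 0 0 0 0 0';python3 -m jog '0 0 0 0 0 -6 0; 0 0 0 0 0 0 0';python3 -m jog '0 0 0 0 0 -3 0'
```

```text
clock: 10.15
ee_pos: [0.5541, 0.3128, 0.1112]
orientation: [1.0, 0.023, 0.006, -0.002]
wrist_force: [-0.1, 0.2, 0.7]
finger_gap: 0.0003
clock: 10.4
ee_pos: [0.5543, 0.3134, 0.1052]
orientation: [1.0, 0.024, 0.006, -0.002]
wrist_force: [0.3, -0.1, 1.2]
finger_gap: 0.0006
clock: 10.52
ee_pos: [0.5546, 0.3135, 0.1024]
orientation: [1.0, 0.024, 0.007, -0.002]
wrist_force: [0.1, 0.3, 1.2]
finger_gap: 0.0004
```

```bash
python3 -m jog '0 0 0 -2 -2 -3 0';python3 -m jog '0 0 0 0 0 -2 0';python3 -m jog '0 0 0 0 0 -2 0';python3 -m jog '0 0 0 0 0 -2 0'
```

```text
clock: 10.65
ee_pos: [0.5524, 0.3114, 0.0991]
orientation: [1.0, 0.024, 0.007, -0.002]
wrist_force: [0.3, 1.2, 0.4]
finger_gap: 0.0002
clock: 10.78
ee_pos: [0.552, 0.3111, 0.0966]
orientation: [1.0, 0.024, 0.006, -0.002]
wrist_force: [0.5, 1.1, 0.1]
finger_gap: 0.0006
clock: 10.9
ee_pos: [0.5521, 0.3111, 0.0949]
orientation: [1.0, 0.024, 0.006, -0.002]
wrist_force: [-1.3, 0.2, 3.6]
finger_gap: 0.0004
clock: 11.02
ee_pos: [0.5521, 0.3111, 0.0932]
orientation: [1.0, 0.024, 0.006, -0.002]
wrist_force: [-1.8, -0.0, 3.7]
finger_gap: 0.0004
```

```bash
python3 -m jog '0 0 0 0 0 -2 0; 0 0 0 0 0 -1 0; 0 0 0 0 0 0 0';python3 -m jog '0 0 0 0 0 15 0; 0 0 0 0 0 40 0; 0 0 0 0 0 45 0; 0 0 0 -20 0 40 0; 0 0 0 -40 0 10 0; 0 0 0 -40 0 0 0; 0 0 0 0 0 0 0; 0 0 0 0 0 0 0'
python3 - <<'E'
from h import *
c=cap('wrist'); cv2.imwrite('pics/wrist7.png',c['color'][:,:,::-1])
c2=cap('scene'); cv2.imwrite('pics/scene7.png',c2['color'][:,:,::-1]); c3=cap('top')
print(atd(c2,170.7,354),atd(c2,265.6,248),atd(c2,373,187),atd(c2,353.7,203.7)); print(c2['range_z'].shape)
E
```

```text
clock: 11.4
ee_pos: [0.5521, 0.3111, 0.0903]
orientation: [1.0, 0.024, 0.006, -0.002]
wrist_force: [-0.7, -0.5, 1.6]
finger_gap: 0.0008
clock: 12.4
ee_pos: [0.4517, 0.3117, 0.2509]
orientation: [1.0, 0.023, 0.011, -0.004]
wrist_force: [-0.5, 0.1, -0.2]
finger_gap: 0.0004
[ 0.54929997 -0.27986896  0.06832666] [0.5008725  0.00411333 0.0675122 ] [0.55383782 0.30688418 0.06697131] [0.5567409  0.22927943 0.07203255]
(420, 560)
```

View pics/wrist7.png

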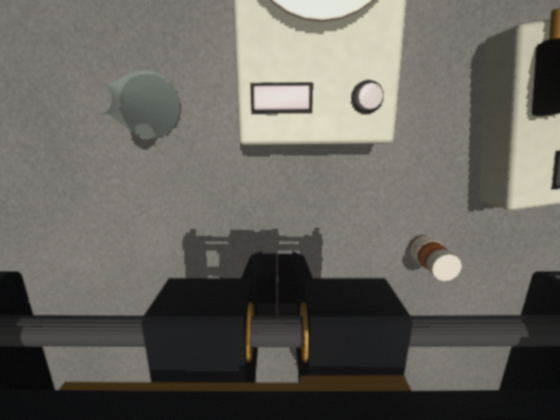

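View pics/scene7.png

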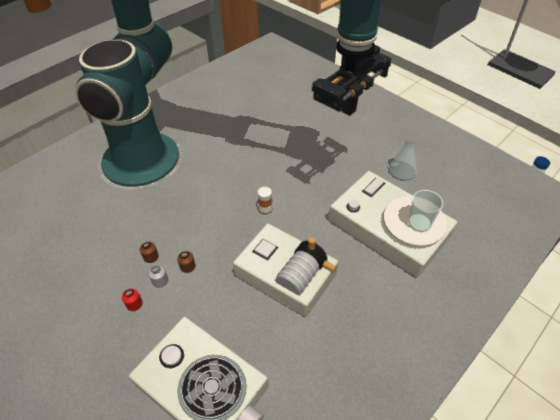

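The bar key at wrist (281,97) is sunk in, while the small key at (370,95) still stands out. The vial, weight, flask and beaker sit at the same pixels as in the first scene image. Handing in.

```bash
python3 -c "
from cell import order; print(order.sign_off())"
```

```text
the job is handed in; nothing more can be done
None
```

I pressed the extractor's round key, then the pump's square key, then the stirrer's bar key, each with the closed fingertips, and handed the job in at about 12.5 s. The wrist force readings reached about 4 N at most while pressing.

- **Keys pressed:** Camera depth after the last press put the key tops at about 68 mm (extractor), 67.5 mm (pump) and 67 mm (bar). Out is 74 mm, so each is about 6–7 mm in. Earlier readings of the first two keys varied by 1–2 mm.
- **Small key:** It still stands out in the pictures. Its depth reading is 72 mm against the nominal 74 mm; a rougher reading before any press gave 72–73 mm, so I take that as noise.
- **Loose parts:** By eye, the beaker, vial, weight and flask are at the same pixels as at the start. The arm ended raised and clear of everything.
- **Disagreement:** My first position readings differed by up to 9 mm between cameras. Re-reading the pixels cut that to about 5 mm, and the wrist camera settled it for each key.

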